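Start the T-handled clamp bolt in its threaded boss

TASK

One of the two T-handled bolts stands high in its white block: its thread has not caught yet. Gently, with a light grip and without forcing the thread, turn it backward (counterclockwise seen from above) until you feel it drop into the thread (hold it loosely enough to fall by itself), then turn it forward (clockwise) one full turn, following it down. Finish while still gripping its handle at that spot, and leave all the other things on the bench where they are.

Things in the scene. Friction and masses are not known exactly. Their poses are not given: they have to be found in the camera images.
- bolt_handle (a point): centre of the handle of the bolt to start: a flat steel bar 90 mm long, 12 mm thick, 26 mm high, flat upright sides, lying along this point's x axis; z up. Below the bar a neck 12 mm across and 16 mm long, then the 30 mm shank. The centre stands 53 to 55 mm above the boss's top at the start, 43 mm when one turn is in. The other bolt (leave it) is screwed home, its handle 24 mm lower than this.
- bolt_handle_end (a point): point at one end of that handle bar, in its middle height, 45 mm along x from bolt_handle
- bolt: the T-handled bolt to start, steel, about 0.45 kg; origin on its upright axis, 115 mm below the handle's centre. The boss guides it: it only turns and goes up and down. Squeeze its handle gently: at most about 60 N on each finger (20 to 30 N is plenty). A clamped bar cannot fall; leave it free to slide down between the fingers (4 to 6 mm wider than the bar) to let it drop.
- bolt_turn (a joint): turn of the bolt, rad: 0 as found, positive counterclockwise from above (backward), negative clockwise (forward, screwing in); counts past full turns. As found the bolt's thread rests on top of the boss's thread; 0.9 to 2.1 rad backward (differs each time) it falls over the thread's start. Turns lightly (0.02 N m), stays where left.
- bolt_depth (a joint): how deep the bolt has gone down, m, positive down: 0.001 to 0.002 as found, nearly 0 just before the drop; at the drop it falls 0.006 (one pitch) by its own weight in about 0.1 s. From then on it goes down 0.006 per clockwise turn, with 0.6 mm of play, so one turn forward ends at 0.012. Stop at 0.018.
- block: white block of the bolt to start: foot plate 100 x 100 x 14 mm, on it a round boss 58 mm across, top 60 mm above the table; fixed; origin centre of its underside, on the bolt's axis; yaw varies
- bush: round steel thread bush, 42 mm across, fixed inside that boss, its rim showing at the boss's top; origin as the block's. Right-handed thread, pitch 6 mm. More than 40 N between bolt and thread (pressed or pulled) damages it: it needs no pressing; a firm grip that turns the bolt must follow it down
- block2: the same block with the bolt that is already home; fixed; origin centre of its underside; leave it alone
- collar: loose white ring, 44 mm across, 14 mm high; leave it
- tee: loose white pipe tee, 58 mm long, 40 mm high; leave it
- gauge: loose black pressure gauge on a square foot, 113 mm high; leave it
- valve: loose white valve with a round hand knob, 70 mm high; leave it
- wrench: loose steel wrench lying flat; leave it
- jar: loose white jar, 56 mm across, 70 mm high; leave it
- endcap: loose grey end cap, 42 mm across, 22 mm high; leave it
Mind the look-alikes: they are no part of the job. Leave any red or turquoise look-alike of the block alone.

How it is judged:
By the outcome, as a careful person would: the job done as asked, in the order asked, and still so for the second after the job is handed in, while the arm keeps its last pose, push and grip.
It also fails if it takes over 72 s, if anything falls off the work surface, if the arm or the gripper's body presses on something with over 40 N, if the wrist force passes 120 N, or if a joint passes its speed limit or range.

ROBOT

A 6-joint arm with a two-finger parallel gripper is mounted at the origin on the work surface. World frame = base frame: x ahead of the robot, y to its left, z up, the work surface at z = 0. Lengths are in m, angles in rad, forces in N, time in s.
With the tool pointing down it reaches from about 0.3 to 0.875 m from the base axis. Payload 6.4 kg.
Tool frame: the origin (TCP) lies midway between the tips of the shut fingers; the grasp point (between the pads) lies 19 mm behind it (ctrl.tcp_to_grasp is the distance from the TCP to the grasp point, in m); z points along the fingers, y is the direction in which the jaws open and shut (so a half turn about z gives the same grasp; the last joint's range is limited). The gripper opens to 85 mm and grips with 20 to 120 N. Pads are 22 mm wide; open, the fingers measure 114 mm over their backs; the gripper's body (76 mm by 85 mm) begins 54 mm behind the grasp point. The pads swing forward as they close: fully open they stand 13 mm farther back than shut.
Start: joints at [-1.346, 0.181, 1.607, -0, 1.354, -0.206], TCP at [0.24, -0.522, 0.231] pointing down, gripper open.
Joint ranges: [-2.99, 2.99], [-0.89, 2.07], [0.3, 2.58], [-1.14, 4.28], [0, 2.63], [-3.12, 3.12]. Speed limits (rad/s): [2.57, 2.57, 3.01, 3.14, 3.14, 3.14].

INTERFACE

Orientations are given as a unit quaternion [w, x, y, z].
In Python, from bench import monitor, imaging, order, spotter, ctrl gives the robot as it stands.
- The arm moves only by the shell command python3 -m pendant 'ROWS'. ROWS is JSON, a list that holds one entry, the list of rows, each a list of 5 numbers: the shift along the world's x, y, z in mm, then the turn about the world's z in degrees, then the finger opening in mm, from 0 to 85.4. A call has 1 to 8 rows; each row shifts and turns the commanded pose from where the row before left it; what a row does not reach is not made up. A row lasts 1/8 s, in which the tool goes at most 62.5 mm and 10.7 degrees, less where a joint would pass 70% of its speed; a pose out of reach is approached as far as the arm can. A call with a gripper value outside its range is refused whole. The fingers move at their own pace and stop on an object; the grip force is fixed at half the most. Time passes only in rows, so rows that do not move let the fingers close. It gives the time, the measured TCP pose, the force and the opening at its end, in the units of the state.
- monitor.get_obs(): the state, without advancing time (a new reading comes with each control period).
- imaging.camera(name): name is "scene" or "top" or "wrist"; returns a dict with "img" (400x640x3 uint8, red, green, blue), "vfov" (degrees; the focal length in pixels is half the picture's height over the tangent of half this angle, whatever the lens; pixels are square), "cx", "cy" (the principal point, pixels), "distortion" ([k1, k2, p1, p2, k3] as OpenCV has them; the pictures are not rectified), "origin" and "orientation" of the camera in the world. Camera axes: x right, y down, z forward; pixel columns grow to the right and rows downward; lengths in m; the calibration is good to about 2 mm. A picture is of the moment at which its call begins. There is no depth.
- order.hand_in(): hands the job in, once; it reports no verdict.
Trained networks look in the newest picture that a camera, given by its name, has taken for a name from the list of things; names that differ only in an ending like _2 or _b are one class to them, and where a whole thing is asked for, a point or a joint stands for the part that bears it (a point fixed in the world has none). Each returns a list of dicts, best first, with "confidence" (0 to 1); they miss things now and then, are a little off and sometimes report something else, mostly with a low value. They report only what shows in the picture. A call takes as long as a camera call. They do not tell look-alikes from the thing itself.
- spotter.recognise(camera, thing): "at" ([x, y, z] in m, in the coordinates of the camera as it stood for that picture, good to about 4 mm: the middle of the surface that is visible of it).
- spotter.tip_of(camera, thing): "at" ([x, y, z] in m, in the coordinates of the camera as it stood for that picture, good to about 4 mm: a listed point, or the origin of a listed thing).
The state is a dict: "time_s": time; "q": joint angles; "dq": joint speeds; "joint_efforts": joint torques, N m; "eef_pos": TCP position; "eef_rot": TCP orientation; "wrist_force": force on the tool from outside, world axes, zero at the start; "torque": the same for the moment, N m; "opening": opening from 0.0 (shut) to 1.0 (fully open).
Only numpy, scipy, OpenCV 4.12 (cv2) and the standard library are available. Lean on these libraries where they do the work, as an engineer would, in place of code of your own. Each camera call takes 0.05 s, during which the arm holds its last target. There are 200 camera calls.

## Working session

There is one attempt and no reset: what is moved stays moved. The work goes in short steps, Python scripts to look and compute and a shell command to move; the robot and the scene stay as the last step left them, time stands still between calls to the robot, and variables do not carry over. Pictures are saved under pics/ and viewed, about 8 in all and at most 12, crops included, and the job is handed in when it is done.

```bash
mkdir -p pics; ls; cat > h.py <<'E'
import numpy as np, cv2
from scipy.spatial.transform import Rotation as R
from bench import monitor, imaging, order, spotter, ctrl
def Rm(q): return R.from_quat([q[1],q[2],q[3],q[0]])
def cam(n):
    c=imaging.camera(n); f=c["img"].shape[0]/2/np.tan(np.radians(c["vfov"])/2)
    c["K"]=np.array([[f,0,c["cx"]],[0,f,c["cy"]],[0,0,1]]); c["D"]=np.array(c["distortion"],float); c["R"]=Rm(c["orientation"]); c["o"]=np.array(c["origin"]); return c
def w(c,p): return c["R"].apply(p)+c["o"]
def px(c,P):
    p=c["R"].inv().apply(np.atleast_2d(P)-c["o"]); return cv2.projectPoints(p,np.zeros(3),np.zeros(3),c["K"],c["D"])[0][:,0]
def ray(c,uv):
    u=cv2.undistortPoints(np.array([[uv]],float),c["K"],c["D"])[0,0]; return c["R"].apply([u[0],u[1],1.])
def onz(c,uv,z):
    d=ray(c,uv); return c["o"]+d*(z-c["o"][2])/d[2]
def tri(cs,uvs):
    A=0;b=0
    for c,uv in zip(cs,uvs):
        d=ray(c,uv); d/=np.linalg.norm(d); M=np.eye(3)-np.outer(d,d); A=A+M; b=b+M@c["o"]
    return np.linalg.solve(A,b)
def save(n,img): cv2.imwrite("pics/"+n+".png",cv2.cvtColor(img,cv2.COLOR_RGB2BGR))
E
cat > a.py <<'E'
from h import *
np.set_printoptions(precision=3,suppress=True)
for n in ["scene","top"]:
    c=cam(n); save(n,c["img"]); print(n,c["o"],c["R"].as_matrix()[:,2])
    for t in ["bolt_handle","bolt_handle_end","block"]:
        for r in spotter.tip_of(n,t): 
            P=w(c,r["at"]); print(t,round(r["confidence"],2),P,px(c,P)[0])
o=monitor.get_obs(); print(o["time_s"],o["eef_pos"],o["eef_rot"],o["opening"],ctrl.tcp_to_grasp)
E
python3 a.py
```

```text
pics
scene [1.031 0.749 0.722] [-0.472 -0.669 -0.574]
bolt_handle 0.86 [ 0.754 -0.371  0.115] [187.052 162.509]
bolt_handle 0.59 [ 0.26  -0.277  0.113] [332.906 130.093]
bolt_handle 0.54 [ 0.643 -0.236  0.11 ] [238.942 170.118]
bolt_handle_end 0.74 [ 0.797 -0.357  0.113] [175.069 169.496]
bolt_handle_end 0.69 [ 0.683 -0.217  0.112] [229.37  176.711]
bolt_handle_end 0.58 [ 0.515 -0.185  0.111] [284.266 163.365]
bolt_handle_end 0.58 [ 0.302 -0.261  0.116] [325.924 134.298]
block 0.83 [ 0.645 -0.234  0.001] [243.713 200.495]
block 0.79 [ 0.473 -0.212 -0.004] [293.536 186.442]
block 0.76 [ 0.259 -0.276 -0.001] [333.344 158.44 ]
block 0.69 [0.537 0.174 0.002] [352.9   257.965]
top [0.444 0.011 1.145] [ 0.061  0.006 -0.998]
bolt_handle 0.9 [ 0.752 -0.37   0.115] [465.396 104.002]
bolt_handle 0.72 [ 0.469 -0.211  0.115] [405.006 214.528]
bolt_handle 0.7 [ 0.639 -0.234  0.117] [413.553 147.345]
bolt_handle 0.7 [ 0.258 -0.278  0.112] [432.229 299.088]
bolt_handle_end 0.85 [ 0.797 -0.358  0.113] [459.928  86.892]
bolt_handle_end 0.81 [ 0.507 -0.191  0.114] [396.607 199.488]
bolt_handle_end 0.76 [ 0.301 -0.261  0.115] [425.531 281.853]
bolt_handle_end 0.65 [ 0.684 -0.21   0.113] [403.4   129.784]
bolt_handle_end 0.46 [0.739 0.142 0.003] [270.361 119.506]
bolt_handle_end 0.38 [ 0.47  -0.212 -0.001] [396.428 214.934]
block 0.8 [ 0.646 -0.232 -0.   ] [402.924 152.647]
block 0.72 [ 0.259 -0.28  -0.001] [421.473 291.513]
block 0.7 [ 0.537  0.176 -0.   ] [257.371 190.529]
block 0.63 [ 0.466 -0.211 -0.003] [395.77  216.481]
0.4 [ 0.24  -0.522  0.231] [-0.     0.977  0.214  0.   ] 0.9966340860583476 0.0187
```

View pics/scene.png

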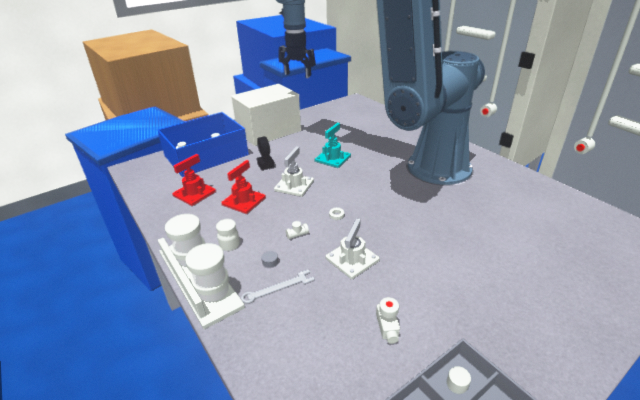

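View pics/top.png

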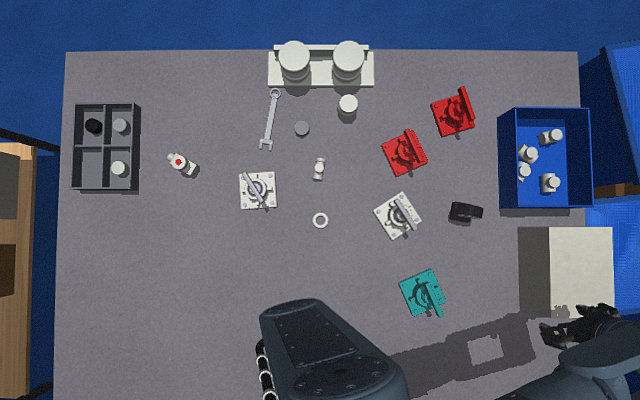

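The two white blocks are at scene (293,172) / top (397,215) and at scene (352,248) / top (257,190). Red and turquoise ones are look-alikes. I'll enlarge both white ones side by side.

```bash
cat > b.py <<'E'
from h import *
s=cv2.imread("pics/scene.png"); t=cv2.imread("pics/top.png")
f=lambda im,x,y:cv2.resize(im[y-35:y+35,x-40:x+40],(400,300),interpolation=cv2.INTER_CUBIC)
a=np.hstack([f(s,293,170),f(s,352,245)]); b=np.hstack([f(t,397,215),f(t,257,190)])
cv2.imwrite("pics/crop.png",np.vstack([a,b]))
E
python3 b.py
```

```text
(no output)
```

View pics/crop.png

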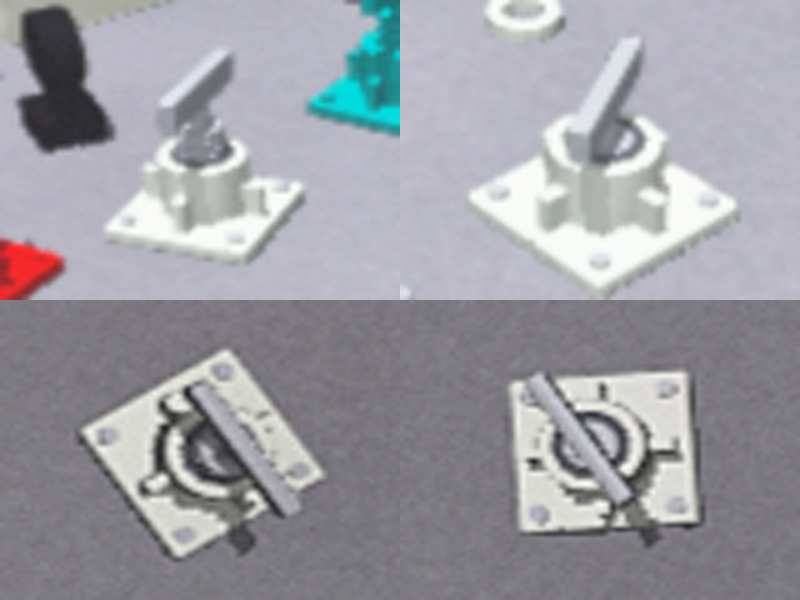

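The crop settles it. The bolt at scene (293,170) / top (402,214) shows its neck above the boss and its handle at z≈0.115, so it stands high. The one at scene (352,245) sits low on its boss, so it is home. The target is about (0.469, -0.211) with its bar at about 28° yaw. I'll move above it now.

```bash
python3 -m pendant '[[[29,39,0,0,40],[29,39,0,0,40],[29,39,0,0,40],[29,39,0,0,40],[29,39,0,0,40],[29,39,0,0,40],[29,39,0,0,40],[27,38,0,3,40]]]'
cat > c.py <<'E'
from h import *
import sys
np.set_printoptions(precision=4,suppress=True)
c=cam("wrist"); save(sys.argv[1],c["img"]); print(c["o"])
for t in ["bolt_handle","bolt_handle_end","block","bolt"]:
    for r in spotter.tip_of("wrist",t):
        P=w(c,r["at"]); print(t,round(r["confidence"],2),P,px(c,P)[0])
o=monitor.get_obs(); M=Rm(o["eef_rot"]).as_matrix()
print(o["time_s"],o["eef_pos"],"jaw deg",np.degrees(np.arctan2(M[1,1],M[0,1])),o["opening"]*85.4,o["q"],o["wrist_force"])
E
python3 c.py w1
```

```text
time_s: 1.4
eef_pos: [0.471, -0.2101, 0.2315]
eef_rot: [0.0, 0.971, 0.24, 0.0]
wrist_force: [0.9, -1.0, 0.2]
opening: 0.469
[ 0.5294 -0.1808  0.3734]
bolt_handle 0.89 [ 0.6462 -0.2392  0.1135] [464.4327  11.105 ]
bolt_handle 0.8 [ 0.4669 -0.2109  0.115 ] [316.903  203.7712]
block 0.96 [ 0.7529 -0.3774 -0.0023] [580.3688  15.8139]
block 0.76 [ 0.473  -0.215  -0.0007] [323.1651 175.782 ]
block 0.65 [ 0.2592 -0.2793  0.0033] [291.6119 335.767 ]
block 0.58 [ 0.6419 -0.2325 -0.0021] [410.2025  46.5874]
bolt 0.77 [ 0.6416 -0.2355  0.0007] [413.1305  47.6674]
bolt 0.68 [ 0.4673 -0.2155  0.0004] [321.3174 180.3332]
1.65 [ 0.47   -0.2117  0.2313] jaw deg -62.30154148649541 40.156743892441824 [-0.6535  0.0469  1.7547 -0.0005  1.34    0.434 ] [-0.2162 -0.0218 -0.2191]
```

View pics/w1.png

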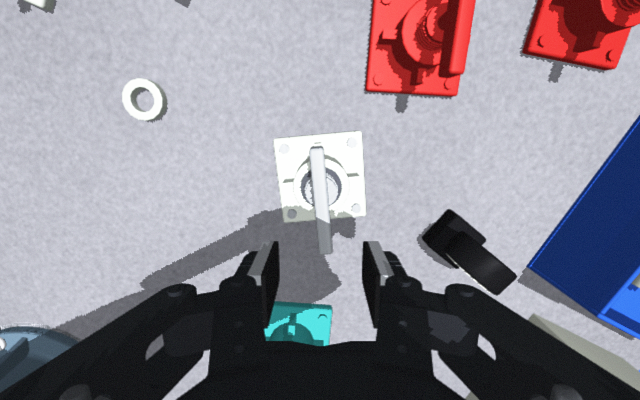

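The wrist view shows the white block with the bar running from (317,145) to (325,250), red look-alikes at the top right, the gauge at (465,250) and turquoise below. I'll enlarge the bar to measure its angle.

```bash
python3 - <<'E'
import cv2
i=cv2.imread("pics/w1.png")[130:265,265:385]; cv2.imwrite("pics/w1c.png",cv2.resize(i,None,fx=4.4,fy=4.4,interpolation=cv2.INTER_CUBIC))
E
```

```text
(no output)
```

View pics/w1c.png

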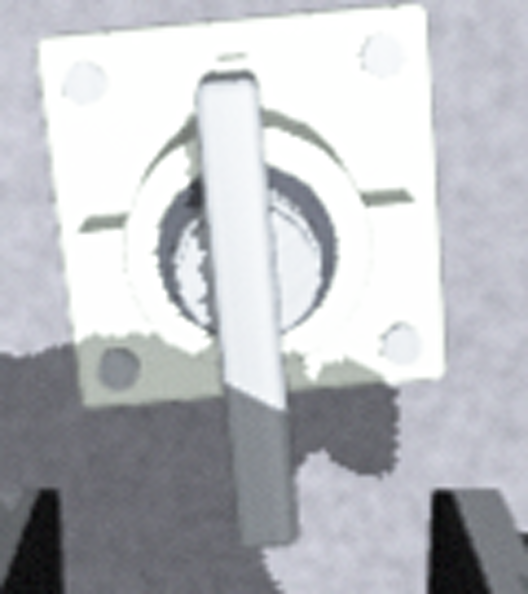

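```bash
python3 - <<'E'
from h import *
c=cam("wrist"); t=cam("top")
a=(265+228.5/4.4,130+81/4.4); b=(265+269.5/4.4,130+542/4.4)
for z in (.125,.128):
    A=onz(c,a,z);B=onz(c,b,z); d=A-B; print(z,A,B,(A+B)/2,np.linalg.norm(d),np.degrees(np.arctan2(d[1],d[0])))
# heights: far/near ends in top picture, triangulated
ta=(357+190/5,180+82/30*7); tb=(357+292/5,180+210/30*7)
print(ta,tb,px(t,[A,B]))
E
```

```text
0.125 [ 0.50753125 -0.19085546  0.125     ] [ 0.43354669 -0.23821123  0.125     ] [ 0.47053897 -0.21453335  0.125     ] 0.08784237538956871 32.62234521803712
0.128 [ 0.50778421 -0.19075388  0.128     ] [ 0.43469416 -0.23753709  0.128     ] [ 0.47123919 -0.21414549  0.128     ] 0.08678032477406362 32.62234521803713
(395.0, 199.13333333333333) (415.4, 229.0) [[397.75595481 198.6342002 ]
 [416.8909498  228.21352433]]
```

Bar: centre (0.470, -0.214), yaw 32.6°. The jaws need +5°, then I descend.

```bash
python3 -m pendant '[[[0,-1,-20,2,40],[0,-1,-30,3,40],[0,0,-30,0,40],[0,0,-30,0,40],[0,0,-16,0,40],[0,0,-10,0,40],[0,0,0,0,30],[0,0,0,0,24]]]'; python3 c.py w2; python3 -c "
import cv2;i=cv2.imread('pics/w2.png');cv2.imwrite('pics/w2c.png',i[100:400,160:500])"
```

```text
time_s: 2.75
eef_pos: [0.4708, -0.214, 0.0963]
eef_rot: [0.001, 0.96, 0.281, 0.001]
wrist_force: [0.4, -0.4, 0.2]
opening: 0.282
[ 0.5262 -0.1798  0.2382]
bolt_handle 0.58 [ 0.469  -0.2119  0.1177] [310.4608 280.1144]
bolt_handle_end 0.84 [ 0.5045 -0.1864  0.1103] [304.4921 174.1496]
block 0.88 [ 0.471  -0.2137 -0.0013] [317.9221 204.4207]
block 0.78 [ 0.6476 -0.238  -0.0013] [488.9241  10.369 ]
bolt 0.63 [ 0.4656 -0.2175 -0.0015] [318.3209 212.4203]
3.0 [ 0.4705 -0.2136  0.0959] jaw deg -57.30715607180132 24.255073151504757 [-0.6562  0.2205  1.8614  0.      1.0587  0.344 ] [ 0.203   0.7705 -0.0488]
```

View pics/w2c.png

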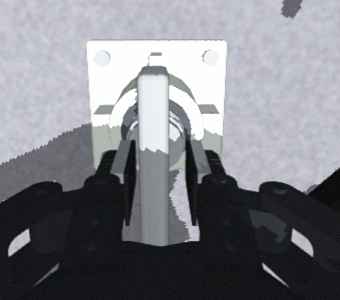

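The bar (crop x≈153) lies between the open pads (133 to 177). Next I'll narrow the jaws to about 17 mm so they hold it loosely and turn back the first 48°, keeping below the earliest drop at 51°.

```bash
cat > d.py <<'E'
from h import *
import sys,json,os
np.set_printoptions(precision=4,suppress=True)
c=cam("wrist"); save(sys.argv[1],c["img"])
o=monitor.get_obs(); M=Rm(o["eef_rot"]).as_matrix()
bar=np.degrees(np.arctan2(M[1,1],M[0,1]))+90
print("t",round(o["time_s"],2),o["eef_pos"],"bar-yaw by jaw %.1f"%bar,"open %.2f"%(o["opening"]*85.4),"q6",round(o["q"][5],3),"F",o["wrist_force"],"T",o["torque"])
g=cv2.cvtColor(c["img"],cv2.COLOR_RGB2GRAY)
if os.path.exists("T.png"):
    T=cv2.imread("T.png",0); best=[]
    for s in (.94,.97,1.,1.03):
      for a in range(-16,17,2):
        h,w_=T.shape; W=cv2.warpAffine(T,cv2.getRotationMatrix2D((w_/2,h/2),a,s),(w_,h))[8:-8,8:-8]
        r=cv2.matchTemplate(g[130:300,250:370],W,cv2.TM_CCOEFF_NORMED); _,v,_,l=cv2.minMaxLoc(r)
        best.append((round(v,3),s,a,l[0]+250-8+w_/2,l[1]+130-8+h/2))
    print(sorted(best)[::-1][:3])
C=np.array([.4705,-.2136,0])
for t in ["bolt_handle","bolt_handle_end"]:
    for r in spotter.tip_of("wrist",t):
        P=w(c,r["at"])
        if np.hypot(*(P-C)[:2])<.06: d=(P-C); print(t,round(r["confidence"],2),P,px(c,P)[0],"az %.1f"%np.degrees(np.arctan2(d[1],d[0])))
# prediction of far end top edge for z drop
y=np.radians(bar if abs(bar)<400 else 0); e=C+.045*np.array([np.cos(y),np.sin(y),0])
print("pred end px z=.128,.122:",px(c,[e+[0,0,.128],e+[0,0,.122]]).ravel())
E
python3 -m pendant '[[[0,0,0,0,18],[0,0,0,0,17],[0,0,0,5,17],[0,0,0,10,17],[0,0,0,10,17],[0,0,0,10,17],[0,0,0,10,17],[0,0,0,3,17]]]'; python3 d.py w3;  python3 - <<'E'
import cv2
a=cv2.imread('pics/w2.png')[120:320,230:390];b=cv2.imread('pics/w3.png')[120:320,230:390]
cv2.imwrite('pics/m1.png',cv2.resize(cv2.hconcat([a,b]),None,fx=2.5,fy=2.5))
E
```

```text
time_s: 4.0
eef_pos: [0.4703, -0.2131, 0.0956]
eef_rot: [-0.0, 0.761, 0.648, 0.0]
wrist_force: [-0.8, 2.4, 3.9]
opening: 0.202
t 4.05 [ 0.4702 -0.213   0.0956] bar-yaw by jaw 80.9 open 16.71 q6 -0.498 F [-2.8194  2.2147  2.8055] T [ 0.3177  0.2701 -0.0913]
bolt_handle 0.68 [ 0.4679 -0.2096  0.1134] [311.5681 266.6048] az 123.5
bolt_handle_end 0.59 [ 0.4869 -0.1679  0.1098] [341.1196 161.867 ] az 70.3
pred end px z=.128,.122: [318.6396 176.695  318.7137 173.8058]
```

View pics/m1.png

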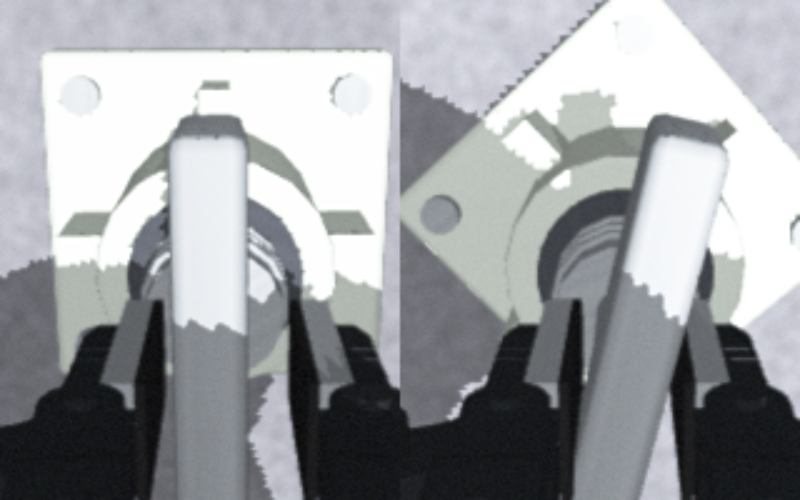

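The bar lags the jaws by about 13° against the loose pads, as expected, so it has turned about 35°. I'll track its far end in small steps; a drop would shift that end by about 3 px.

```bash
cat > e.py <<'E'
from h import *
import sys,glob
np.set_printoptions(precision=3,suppress=True)
n=sys.argv[1]; c=cam("wrist"); save(n,c["img"]); o=monitor.get_obs(); M=Rm(o["eef_rot"]).as_matrix()
T0=cv2.GaussianBlur(cv2.imread("pics/w3.png",0),(3,3),0); g=cv2.GaussianBlur(cv2.cvtColor(c["img"],cv2.COLOR_RGB2GRAY),(3,3),0)
x0,x1,y0,y1=328,362,162,206; best=(-1,)
for s in (.94,.96,.98,1.,1.02):
  for a in np.arange(-6,6.1,1):
    W=cv2.warpAffine(T0,cv2.getRotationMatrix2D((345,184),a,s),(640,400),flags=cv2.INTER_CUBIC)[y0:y1,x0:x1]
    r=cv2.matchTemplate(g[y0-15:y1+15,x0-20:x1+20],W,cv2.TM_CCOEFF_NORMED); _,v,_,l=cv2.minMaxLoc(r)
    if v>best[0]:
        X,Y=l; sub=lambda m,p,q:0 if (m+q-2*p)==0 else .5*(m-q)/(m+q-2*p)
        dx=sub(*r[Y,X-1:X+2]) if 0<X<r.shape[1]-1 else 0; dy=sub(*r[Y-1:Y+2,X]) if 0<Y<r.shape[0]-1 else 0
        best=(v,s,a,X-20+dx,Y-15+dy)
jaw=np.degrees(np.arctan2(M[1,1],M[0,1]))+90
print(n,"t %.2f jaw %.1f z %.4f"%(o["time_s"],jaw,o["eef_pos"][2]),"ncc %.3f s %.2f a %.0f dx %.2f dy %.2f"%best,"F",np.array(o["wrist_force"]),"Tz %.2f"%o["torque"][2])
E
python3 e.py s0
for k in 1; do python3 -m pendant '[[[0,0,0,5,17]]]' >/dev/null; python3 e.py s1; done
python3 -m pendant '[[[0,0,0,5,17]]]' >/dev/null; python3 e.py s2
python3 -m pendant '[[[0,0,0,5,17]]]' >/dev/null; python3 e.py s3
```

```text
s0 t 4.20 jaw 80.6 z 0.0952 ncc 0.998 s 1.02 a 0 dx 0.08 dy -0.08 F [-0.913  0.438  0.825] Tz -0.01
s1 t 4.38 jaw 86.0 z 0.0952 ncc 0.966 s 1.00 a -5 dx 0.85 dy -0.02 F [-1.247  1.642  1.252] Tz -0.04
s2 t 4.55 jaw 90.9 z 0.0952 ncc 0.931 s 1.02 a -4 dx 0.92 dy 0.16 F [-1.134  1.12   0.236] Tz 0.02
s3 t 4.72 jaw 95.9 z 0.0953 ncc 0.924 s 0.96 a -2 dx 0.34 dy -1.08 F [-0.204  0.383  0.511] Tz -0.04
```

```bash

python3 -m pendant '[[[0,0,0,5,17]]]' >/dev/null; python3 e.py s4
python3 -m pendant '[[[0,0,0,5,17]]]' >/dev/null; python3 e.py s5
python3 - <<'E'
import cv2
L=[cv2.resize(cv2.imread(f'pics/s{k}.png')[145:250,285:385],None,fx=2.6,fy=2.6,interpolation=cv2.INTER_CUBIC) for k in range(6)]
cv2.imwrite('pics/m2.png',cv2.vconcat([cv2.hconcat(L[:3]),cv2.hconcat(L[3:])]))
E
```

```text
s4 t 4.90 jaw 100.8 z 0.0953 ncc 0.915 s 0.96 a -2 dx 0.47 dy -1.08 F [0.376 0.892 0.783] Tz -0.02
s5 t 5.08 jaw 105.8 z 0.0953 ncc 0.901 s 0.94 a 3 dx 0.34 dy -1.71 F [0.211 0.323 0.943] Tz -0.03
```

View pics/m2.png

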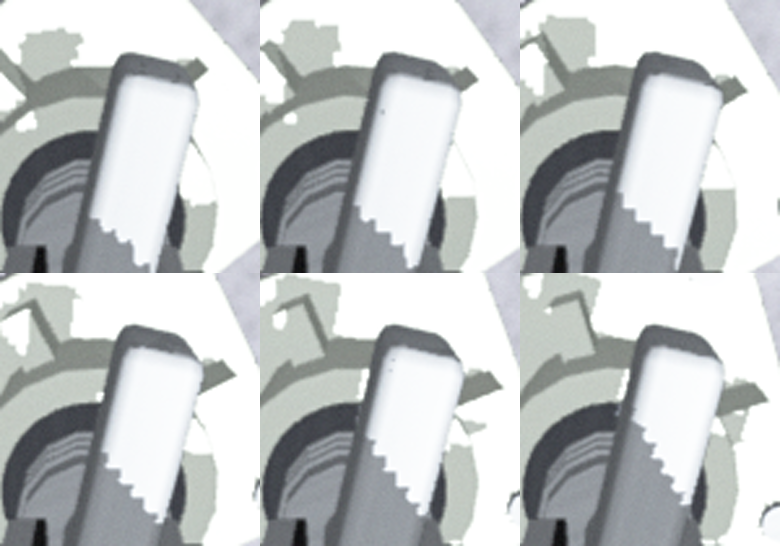

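There is no drop yet: in all six crops the bar's end stays at the same spot, (120,60)–(195,100) in each crop. I'll add a direct edge measure and continue.

```bash
cat >> e.py <<'E'
def edges(g):
    out=[]
    for x in range(336,348,2):
        col=g[155:195,x-1:x+2].mean(1).astype(float); d=np.diff(col)
        def pk(d):
            i=int(np.argmax(d)); i=min(max(i,1),len(d)-2); a,b,e=d[i-1:i+2]; return 155.5+i+(.5*(a-e)/(a+e-2*b) if a+e-2*b else 0)
        out.append((pk(-d),pk(d)))
    return np.median(out,0)
rowp=g[200:203].mean(0).astype(float)
print("   edges rows (top,lit):",edges(g)," ref s0..s5:" if n=="s6" else "",[edges(cv2.GaussianBlur(cv2.imread(f"pics/s{k}.png",0),(3,3),0)).round(1).tolist() for k in range(6)] if n=="s6" else "")
E
python3 -m pendant '[[[0,0,0,4,17]]]' >/dev/null; python3 e.py s6
python3 -m pendant '[[[0,0,0,4,17]]]' >/dev/null; python3 e.py s7
```

```text
s6 t 5.25 jaw 109.7 z 0.0952 ncc 0.871 s 0.94 a 6 dx -0.05 dy -2.08 F [-0.508 -0.561 -0.901] Tz 0.02
   edges rows (top,lit): [165.203 173.282]  ref s0..s5: [[165.9, 174.1], [165.7, 173.7], [165.6, 173.6], [165.4, 173.6], [165.3, 173.4], [165.2, 173.4]]
s7 t 5.42 jaw 113.7 z 0.0953 ncc 0.819 s 0.94 a 6 dx 1.09 dy -4.16 F [ 2.407 -0.882 -0.905] Tz 0.00
   edges rows (top,lit): [163.212 170.681]
```

The edge jumped by -2.0/-2.6 px where -2.9 was predicted for a 6 mm drop, so it probably dropped. I'll check again without moving and compare visually.

```bash

python3 -m pendant '[[[0,0,0,0,17],[0,0,0,0,17]]]'; python3 e.py s8
python3 - <<'E'
import cv2
L=[cv2.resize(cv2.imread(f'pics/s{k}.png')[145:270,270:390],None,fx=3.3,fy=3.3,interpolation=cv2.INTER_CUBIC) for k in (6,8)]
cv2.imwrite('pics/m3.png',cv2.hconcat(L))
E
```

```text
time_s: 5.68
eef_pos: [0.4704, -0.2137, 0.0953]
eef_rot: [0.0, 0.548, 0.836, -0.0]
wrist_force: [3.9, -0.1, -1.9]
opening: 0.201
s8 t 5.72 jaw 113.6 z 0.0953 ncc 0.811 s 0.94 a 6 dx 0.59 dy -4.10 F [ 2.046  0.563 -1.087] Tz -0.07
   edges rows (top,lit): [163.443 170.778]
```

View pics/m3.png

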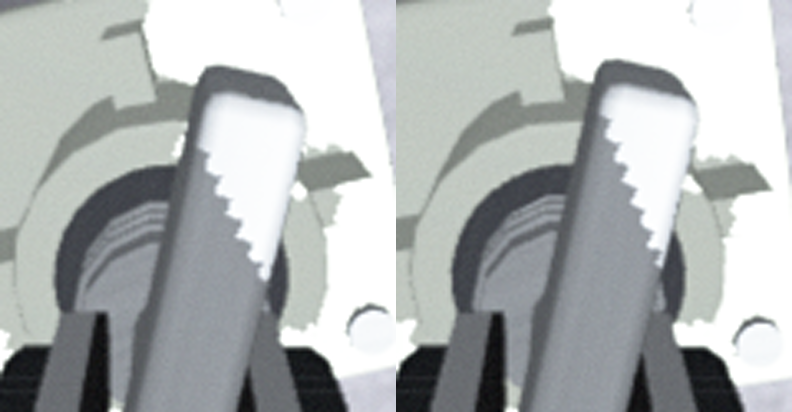

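The right crop shows the bar end shifted up and visibly smaller, with the shadow moved too, so the bolt has dropped. Now I'll compute the bar's yaw before and after.

```bash
cat > f.py <<'E'
from h import *
c=cam("wrist"); o=monitor.get_obs(); M=Rm(o["eef_rot"]).as_matrix()
jaw=np.degrees(np.arctan2(M[1,1],M[0,1]))+90
def yaw(uv,z,c=c):
    P=onz(c,uv,z); d=P-np.array([.4705,-.214,z]); return np.degrees(np.arctan2(d[1],d[0])),np.hypot(*d[:2])
print(jaw,o["q"])
print("s8",yaw((270+249/3.3,145+91/3.3),.121))
print("s6 (jaw minus 3.9)",yaw((270+254/3.3,145+97/3.3),.127))
# axis direction: lit face long edges in s8, both sides
for p,q in [((208,110),(143,345)),((294,120),(255,330))]:
    A=onz(c,(270+p[0]/3.3,145+p[1]/3.3),.121);B=onz(c,(270+q[0]/3.3,145+q[1]/3.3),.121);d=A-B;print(np.degrees(np.arctan2(d[1],d[0])))
E
python3 f.py
```

```text
113.59628384734542 [-6.56474510e-01  2.21405798e-01  1.86157751e+00 -2.22693337e-05
  1.05805682e+00 -1.06829637e+00]
s8 (np.float64(101.84642693132231), np.float64(0.04596165314463563))
s6 (jaw minus 3.9) (np.float64(101.85919380490174), np.float64(0.04632617563539078))
98.81023323853833
104.92902666226321
```

The drop came at bar yaw of about 100° (1.18 rad back, within range). I'll turn it forward loosely by 200°, in gentle rows, following it down.

```bash

python3 -m pendant '[[[0,0,-0.5,-5,17],[0,0,-0.5,-8,17],[0,0,-0.5,-8,17],[0,0,-0.5,-8,17],[0,0,0,-9,17],[0,0,0,-9,17],[0,0,0,-9,17],[0,0,0,-9,17]]]'
python3 -m pendant '[[[0,0,-0.5,-9,17],[0,0,0,-9,17],[0,0,-0.5,-9,17],[0,0,0,-9,17],[0,0,-0.5,-9,17],[0,0,0,-9,17],[0,0,-0.5,-9,17],[0,0,0,-9,17]]]'
python3 -m pendant '[[[0,0,-0.5,-9,17],[0,0,0,-9,17],[0,0,-0.5,-9,17],[0,0,0,-9,17],[0,0,-0.5,-9,17],[0,0,0,-9,17],[0,0,0,-9,17],[0,0,0,-4,17]]]'
python3 e.py s9; python3 d.py w9
```

```text
time_s: 6.78
eef_pos: [0.4693, -0.2128, 0.093]
eef_rot: [-0.001, 0.912, 0.409, -0.001]
wrist_force: [0.1, 1.1, -0.3]
opening: 0.203
time_s: 7.78
eef_pos: [0.4691, -0.2113, 0.0912]
eef_rot: [-0.002, 0.979, -0.205, -0.002]
wrist_force: [-1.8, 8.3, 9.4]
opening: 0.194
time_s: 8.78
eef_pos: [0.4704, -0.2131, 0.0901]
eef_rot: [0.0, -0.704, 0.71, 0.0]
wrist_force: [2.5, 1.9, 2.3]
opening: 0.202
s9 t 8.82 jaw 269.3 z 0.0901 ncc 0.439 s 0.94 a 6 dx 20.00 dy 15.00 F [1.66  2.076 0.647] Tz 0.01
   edges rows (top,lit): [181.474 191.818]  
t 8.88 [ 0.4703 -0.2133  0.0901] bar-yaw by jaw 269.6 open 16.75 q6 2.492 F [2.3883 0.8534 1.4416] T [ 0.1772 -0.303  -0.0083]
bolt_handle 0.55 [ 0.4691 -0.2107  0.1055] [324.7629 280.7642] az 115.1
pred end px z=.128,.122: [321.1561 184.182  321.1163 180.7903]
```

```bash
python3 - <<'E'
import cv2
i=cv2.imread('pics/w9.png')[140:320,220:420]; cv2.imwrite('pics/m4.png',cv2.resize(i,None,fx=3.3,fy=3.3,interpolation=cv2.INTER_CUBIC))
E
```

```text
(no output)
```

View pics/m4.png

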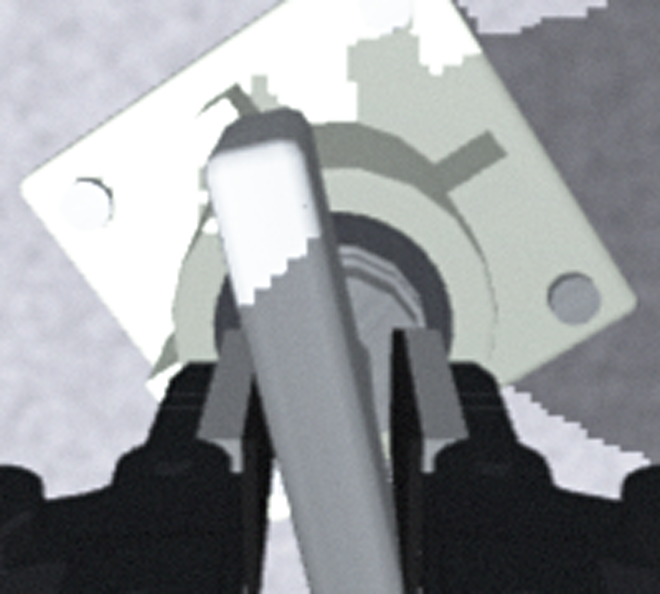

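The bar is loose between the pads with its far end at (256,150), lagging about 12°, so it has turned about 180° forward. I'll open, lift clear, swing back about 191° and regrip.

```bash
python3 - <<'E'
exec(open('f.py').read().split('print(jaw')[0]); print(jaw,[yaw((297.6,185.5),z) for z in (.116,.119)])
E
python3 -m pendant '[[[0,0,0,5,24],[0,0,0,5,36],[0,0,0,0,40],[0,0,0,0,40],[0,0,15,0,40],[0,0,30,0,40],[0,0,5,0,40],[0,0,0,10,40]]]'
python3 -m pendant '[[[0,0,0,10,40],[0,0,0,10,40],[0,0,0,10,40],[0,0,0,10,40],[0,0,0,10,40],[0,0,0,10,40],[0,0,0,10,40],[0,0,0,10,40]]]'
python3 -m pendant '[[[0,0,0,10,40],[0,0,0,10,40],[0,0,0,10,40],[0,0,0,10,40],[0,0,0,10,40],[0,0,0,10,40],[0,0,0,10,40],[0,0,0,10,40]]]'
python3 -m pendant '[[[0,0,0,10,40],[0,0,0,1,40],[0,0,0,0,40]]]'
python3 d.py w10; python3 - <<'E'
import cv2
i=cv2.imread('pics/w10.png')[110:330,200:440]; cv2.imwrite('pics/m5.png',cv2.resize(i,None,fx=2.7,fy=2.7,interpolation=cv2.INTER_CUBIC))
E
```

```text
269.7457107340572 [(np.float64(-78.39386440967405), np.float64(0.04286569987890061)), (np.float64(-78.8448984588197), np.float64(0.04342785309226077))]
time_s: 10.02
eef_pos: [0.4705, -0.2138, 0.1407]
eef_rot: [0.0, 0.819, -0.574, 0.001]
wrist_force: [-0.5, 0.8, -0.1]
opening: 0.466
time_s: 11.02
eef_pos: [0.4699, -0.2133, 0.1395]
eef_rot: [-0.0, 0.996, 0.087, -0.0]
wrist_force: [-0.4, 0.2, 0.1]
opening: 0.469
time_s: 12.02
eef_pos: [0.4699, -0.2133, 0.1394]
eef_rot: [-0.0, 0.707, 0.707, -0.0]
wrist_force: [-0.1, -0.6, 0.3]
opening: 0.468
time_s: 12.4
eef_pos: [0.47, -0.2134, 0.1396]
eef_rot: [-0.0, 0.639, 0.769, -0.0]
wrist_force: [-0.1, -0.2, 0.6]
opening: 0.469
t 12.45 [ 0.47   -0.2134  0.1397] bar-yaw by jaw 100.5 open 40.29 q6 -0.84 F [ 0.2428 -0.6503 -0.6658] T [-0.0302  0.0896  0.0352]
bolt_handle 0.85 [ 0.4699 -0.2083  0.1073] [321.092  223.8959] az 96.4
bolt_handle_end 0.81 [ 0.4754 -0.2559  0.1021] [315.9625 293.048 ] az -83.4
pred end px z=.128,.122: [320.3405 159.7253 320.3395 158.2184]
```

View pics/m5.png

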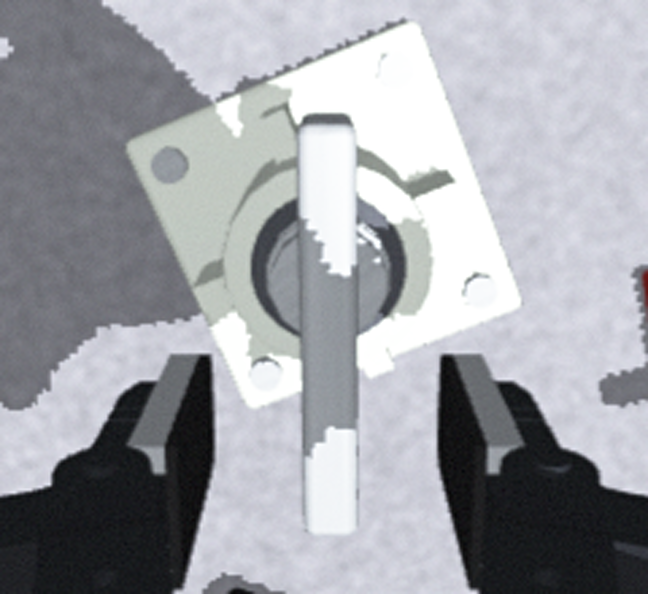

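The bar is well aligned between the open pads, running from (326,120) to (331,533) in the crop. I'll measure its exact yaw and then lower.

```bash
python3 - <<'E'
exec(open('f.py').read().split('print(jaw')[0])
for z in (.113,.118):
    A=onz(c,(200+326/2.7,110+122/2.7),z);B=onz(c,(200+330.5/2.7,110+534/2.7),z);d=A-B;print(jaw,(A+B)/2,np.linalg.norm(d),np.degrees(np.arctan2(d[1],d[0])))
E
python3 -m pendant '[[[0,0,-15,0,40],[0,0,-25,0,40],[0,0,-12,0,40],[0,0,0,0,40],[0,0,0,0,28],[0,0,0,0,20],[0,0,0,0,17],[0,0,0,0,17]]]'; python3 e.py s10
```

```text
100.60648676251368 [ 0.4712956  -0.21381109  0.113     ] 0.09155903445469096 101.17602020138074
100.60648676251368 [ 0.47092339 -0.21193239  0.118     ] 0.08884417469944723 101.17602020138074
time_s: 13.6
eef_pos: [0.4703, -0.2136, 0.0881]
eef_rot: [0.0, 0.638, 0.77, 0.0]
wrist_force: [-0.5, 0.4, 0.5]
opening: 0.201
s10 t 13.65 jaw 100.7 z 0.0880 ncc 0.670 s 0.96 a 6 dx -20.00 dy -4.93 F [-0.467  0.707  0.419] Tz -0.01
   edges rows (top,lit): [176.266 187.315]
```

```bash

python3 -m pendant '[[[0,0,0,-5,17],[0,0,0,-8,17],[0,0,-0.5,-8,17],[0,0,0,-8,17],[0,0,-0.5,-8,17],[0,0,0,-8,17],[0,0,-0.5,-8,17],[0,0,0,-8,17]]]'
python3 -m pendant '[[[0,0,0,-8,17],[0,0,-0.5,-8,17],[0,0,0,-8,17],[0,0,-0.5,-8,17],[0,0,0,-8,17],[0,0,-0.5,-8,17],[0,0,0,-8,17],[0,0,0,-8,17]]]'
python3 -m pendant '[[[0,0,-0.5,-8,17],[0,0,0,-8,17],[0,0,0,-8,17],[0,0,-0.5,-8,17],[0,0,0,-8,17],[0,0,0,-8,17],[0,0,0,-7.6,17],[0,0,0,0,17]]]'
python3 d.py w11
```

```text
time_s: 14.65
eef_pos: [0.4696, -0.213, 0.0864]
eef_rot: [-0.001, 0.941, 0.337, -0.0]
wrist_force: [-2.3, 1.1, 0.6]
opening: 0.202
time_s: 15.65
eef_pos: [0.4695, -0.2121, 0.0846]
eef_rot: [-0.001, 0.977, -0.213, -0.001]
wrist_force: [-0.7, 5.1, 3.1]
opening: 0.203
time_s: 16.65
eef_pos: [0.4702, -0.2131, 0.0837]
eef_rot: [-0.0, 0.767, -0.642, -0.0]
wrist_force: [0.7, 1.8, 0.5]
opening: 0.199
t 16.7 [ 0.4702 -0.2133  0.0838] bar-yaw by jaw -79.8 open 17.34 q6 2.306 F [ 1.3453  1.1069 -0.1035] T [ 0.256  -0.1486  0.0455]
bolt_handle 0.64 [ 0.47   -0.2103  0.104 ] [320.6959 287.3633] az 98.4
pred end px z=.128,.122: [320.8135 188.3129 320.7843 184.4962]
```

Jaw is at -79.8 and the handle z is about 0.104, as expected. Now I'll close very gradually to align the bar, then grip lightly.

```bash

python3 -m pendant '[[[0,0,0,0,16],[0,0,0,0,15],[0,0,0,0,14],[0,0,0,0,13.4],[0,0,0,0,13],[0,0,0,0,12.6],[0,0,0,0,12.3],[0,0,0,0,12]]]'
python3 d.py w12
```

```text
time_s: 17.8
eef_pos: [0.4703, -0.2137, 0.084]
eef_rot: [0.0, 0.766, -0.642, 0.0]
wrist_force: [4.0, -1.4, -1.2]
opening: 0.15
t 17.85 [ 0.4703 -0.2137  0.0839] bar-yaw by jaw -79.9 open 11.93 q6 2.309 F [ 2.5551 -0.6232 -0.5584] T [-0.2697 -0.4873  0.057 ]
bolt_handle 0.92 [ 0.4663 -0.2125  0.1045] [330.1119 285.7918] az 164.7
pred end px z=.128,.122: [320.9    189.9181 320.8685 186.0418]
```

```bash

python3 -m pendant '[[[0,0,0,0,11.5],[0,0,0,0,11],[0,0,0,0,11]]]'; python3 -m pendant '[[[0,0,0,0,10.5],[0,0,0,0,10],[0,0,0,0,10]]]'
python3 - <<'E'
from h import *
L=[]
for i in range(6): cam("scene"); o=monitor.get_obs(); L.append(o["opening"]*85.4)
print(np.mean(L),np.std(L),o["wrist_force"],o["torque"])
E
python3 d.py w13
```

```text
time_s: 18.32
eef_pos: [0.4703, -0.2136, 0.0839]
eef_rot: [-0.0, 0.766, -0.642, 0.0]
wrist_force: [3.1, -2.1, 0.8]
opening: 0.141
time_s: 18.7
eef_pos: [0.4703, -0.2136, 0.0839]
eef_rot: [-0.0, 0.767, -0.642, 0.0]
wrist_force: [3.4, -2.7, 1.0]
opening: 0.128
11.276124322616193 0.24820117557145124 [ 4.04981796 -2.38472908  0.85842328] [-0.31908847 -0.70267932 -0.02059472]
t 19.05 [ 0.4703 -0.2137  0.084 ] bar-yaw by jaw -79.9 open 11.27 q6 2.309 F [ 4.3233 -2.5743  1.9036] T [-0.3674 -0.7564 -0.033 ]
bolt_handle 0.63 [ 0.4704 -0.2107  0.1025] [319.9952 285.4608] az 92.5
pred end px z=.128,.122: [320.937  189.6731 320.9031 185.8065]
```

```bash

python3 -m pendant '[[[0.6,-0.2,0,0,10],[0,0,0,0,9],[0,0,0,0,9],[0,0,0,0,9]]]'
python3 - <<'E'
from h import *
L=[]
for i in range(6): c=cam("wrist"); o=monitor.get_obs(); L.append(o["opening"]*85.4)
print(np.mean(L),o["wrist_force"],o["torque"],o["eef_pos"])
save("w14",c["img"]); a=cv2.imread('pics/w14.png')[140:320,220:420]; t=cam("scene"); save("sc2",t["img"]); b=cv2.imread('pics/sc2.png')[110:260,210:390]
print([ (r["confidence"],w(t,r["at"])) for r in spotter.tip_of("scene","bolt_handle")])
cv2.imwrite('pics/m6.png',cv2.hconcat([cv2.resize(a,(400,360)),cv2.resize(b,(400,360))]))
E
```

```text
time_s: 19.65
eef_pos: [0.4705, -0.2136, 0.0838]
eef_rot: [0.0, 0.767, -0.642, -0.0]
wrist_force: [0.3, -1.9, 5.1]
opening: 0.13
11.231320769047171 [ 0.86862706 -1.57356114  4.41517044] [-0.37764383 -0.0487133   0.04818284] [ 0.47055743 -0.21367119  0.08377507]
[(0.77, array([ 0.75488548, -0.37061002,  0.11364166])), (0.71, array([ 0.64642171, -0.23406793,  0.11258414])), (0.65, array([ 0.25757965, -0.27855885,  0.11494029]))]
```

View pics/m6.png

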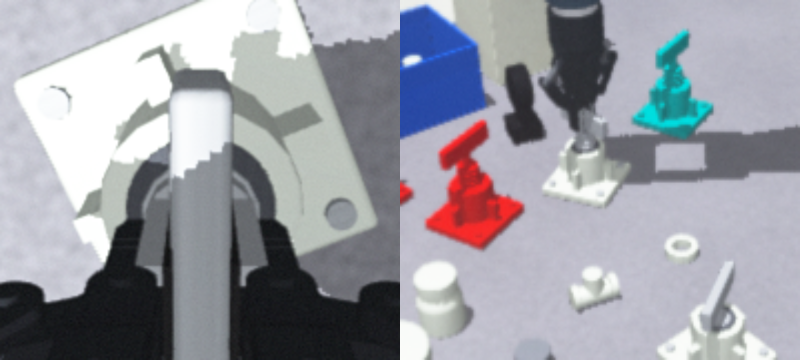

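Gripped and aligned: the opening stalls at 11.2 mm against a 9 mm command, and the wrist force is about 5 N. The handle now reads z ≈ 0.1025–0.1045, against 0.115 at the start and 0.103 expected. The collar, tee, jar, gauge and other bolt look unmoved. Handing in.

```bash
python3 -c "
from bench import order; print(order.hand_in())"
```

```text
the job is handed in; nothing more can be done
None
```

I turned the high white bolt back until it dropped, then forward one full turn. I handed in at about 20 s with its handle still lightly gripped.

- **Drop:** I held the bar loosely, with the jaws about 5 mm wider than it. It fell after about 67° backward (1.18 rad, within the stated range). I detected it by the bar's end jumping 2–2.6 px in the wrist picture, where 2.9 px was predicted. I overshot the drop by at most 4°.
- **Forward turn:** I did it loosely, following the bolt down, in two halves with one regrip. The bar finished at about 100° − 360°, the angle where it had dropped, good to about ±2°.
- **Final checks:** The handle's centre read about 0.1025–0.1045 m high (0.115 at the start, 0.103 expected). The jaws stalled on the bar at 11.2 mm with 9 mm commanded. The finger force can't be read, so I don't have a number for the squeeze. The wrist force was about 5 N at the end and never read above about 13 N.
- **What disagreed:** Absolute heights from the single wrist view did not agree within several mm. The bolt's axis also seems to lie 1–2 mm in y from where I put it, so the grip is slightly off centre along the bar. The final depth therefore rests on the drop, the counted turn and the detector's heights.
- **Other things:** Those visible in the last scene crop look unmoved, judged by eye. The valve and wrench were outside that crop.

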